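# Ready the bench inspection unit: clear the brush, free the transport lock, set the collar

### The arm

A 6-joint arm with a two-finger parallel gripper is mounted at the origin on the work surface. World frame = base frame: x ahead of the robot, y to its left, z up, the work surface at z = 0. Lengths are in m, angles in rad, forces in N, time in s.
With the tool pointing down it reaches from about 0.25 to 0.775 m from the base axis. Payload 4 kg.
Tool frame: the origin (TCP) lies between the finger pads; the fingertips stand 14 mm ahead of it and the grasp point (between the pads) lies 5 mm behind it; z points along the fingers, y is the direction in which the jaws open and shut (so a half turn about z gives the same grasp; the last joint's range is limited). The gripper opens to 94 mm and grips with 3 to 60 N. Pads are 16 mm wide; open, the fingers measure 119 mm over their backs; the gripper's body (75 mm by 177 mm) begins 78 mm behind the grasp point.
Start: joints at [-1.241, 0.087, 1.371, -0, 1.684, -0.103], TCP at [0.231, -0.499, 0.22] pointing down, gripper open.
Joint ranges: [-3.1, 3.1], [-0.76, 2.03], [0.27, 2.55], [-1.08, 4.22], [0.17, 2.65], [-2.57, 2.57]. Speed limits (rad/s): [2.79, 2.79, 3.14, 3.14, 3.14, 3.14].

### API

Orientations are given as [roll, pitch, yaw] about the fixed x, y, z axes, in that order (R = Rz(yaw) Ry(pitch) Rx(roll)).
In Python, from bench import robot, cams, spotter gives the robot as it stands.
- The arm moves only by the shell command python3 -m inch 'ROWS'. ROWS is JSON, a list of rows, each an object of numbers: "grip": the opening, from 0 (shut) to 1 (fully open); "dx", "dy", "dz": the shift along the tool's x, y, z in units of 25 mm (1.0 is 25 mm); "rx", "ry", "rz": the turn, a rotation vector about the tool's x, y, z in units of 5 degrees (1.0 is 5 degrees). A call has 1 to 12 rows; each row shifts and turns the pose as measured when the row begins, along the tool's axes as they then stand; what a row does not reach is not made up. A row lasts 1/8 s, in which the tool goes at most 62.5 mm and 10.7 degrees, less where a joint would pass 70% of its speed; a pose out of reach is approached as far as the arm can. A call is refused whole if a number of a shift passes 1 or a number of a turn 1, either way. A call with a gripper value outside its range is refused whole. The fingers move at their own pace and stop on an object; the grip force is fixed at half the most. Time passes only in rows, so rows that do not move let the fingers close. It gives the time, the measured TCP pose, the force and the opening at its end, in the units of the state.
- robot.get_obs(): the state, without advancing time (a new reading comes with each control period).
- cams.snapshot(name): name is "scene" or "top" or "wrist"; returns a dict with "frame" (400x640x3 uint8, red, green, blue), "intrinsics" (3x3 intrinsics, pixels), "eye" and "orientation" of the camera in the world. Camera axes: x right, y up, looking along -z (the intrinsics and any distortion apply to the point x, -y, -z); pixel columns grow to the right and rows downward; lengths in m; the calibration is good to about 2 mm. The wrist camera is an equidistant fisheye: a pixel r from the principal point sees the ray r / f radians off the axis. A picture is of the moment at which its call begins. There is no depth.
- robot.close_job(): hands the job in, once; it reports no verdict.
Trained networks look in a picture, given as the dict that the camera call returned (one of the last four; its "shot" number tells which), for a name from the list of things; names that differ only in an ending like _2 or _b are one class to them, and where a whole thing is asked for, a point or a joint stands for the part that bears it (a point fixed in the world has none). Each returns a list of dicts, best first, with "score" (0 to 1); they miss things now and then, are a little off and sometimes report something else, mostly with a low value. They report only what shows in the picture. A call takes as long as a camera call. They do not tell look-alikes from the thing itself.
- spotter.regions_of(picture, query): "pixels" (400x640 bool, what is visible of it) and "extent" ([left, top, right, bottom] in pixels, round what is visible of it).
- spotter.place_of(picture, query): "pixel" ([column, row] in pixels: a listed point, or the origin of a listed thing).
The state is a dict: "time": time; "joint_positions": joint angles; "qvel": joint speeds; "joint_torque": joint torques, N m; "tool_pos": TCP position; "ee_rot": TCP orientation; "wrist_force": force on the tool from outside, world axes, zero at the start; "wrist_torque": the same for the moment, N m; "width": finger opening in m.
Only numpy, scipy, OpenCV 4.12 (cv2) and the standard library are available. Lean on these libraries where they do the work, as an engineer would, in place of code of your own. Each camera call takes 0.05 s, during which the arm holds its last target.

### The job

Get the grey inspection unit ready: pick the flat brush off its slide track and lay it flat (not dropped) in the shallow woven tray, then slide the transport lock grip fully home against its end stop at the lens barrel. Only when the lock is home, turn the collar ring on the barrel counter-clockwise (seen from above) fully to its stop, where its tab points back over the slide track at the lock. Leave everything else standing where it is.

Things in the scene. Friction and masses are not known exactly. Their poses are not given: they have to be found in the camera images.
- unit: Inspection unit, fixed: low grey housing 120 (its x) x 340 (its y) x 50 mm high, origin under its centre. A flush slide track runs along its y axis on the centreline (x = 0) of the top. A 12 mm high aluminium bar closes the track's -y end (centre at y = -138 mm); the +y end stop is the pedestal that carries the lens barrel.
- end_stop (a point): Middle of the top edge of the pedestal's near face, which ends the track, at unit x = 0, y = 62 mm, 62 mm above the table. The pedestal is 100 x 102 mm; a black lens barrel stands upright on it, axis at unit x = 0, y = 118 mm, 24 to 34 mm radius, flat top 134 mm above the table. Axes as the unit's.
- lock_top (a point): Centre of the top face of the transport lock grip: upright black bar 60 mm (along the unit's x) x 16 mm (along its y) x 48 mm high, standing over the track; top face 99 mm above the table. Axes parallel to the unit's.
- lock (a joint): Position of the lock grip along the unit's +y, m: 0 at the far end of the track (grip centre at unit y = -115 mm), 0.167 fully home against the pedestal (grip centre at y = +52 mm). About 3 N of rubbing, stays where left; the brush lies in its way at the start.
- collar_center (a point): Centre of the collar ring, on the barrel axis, 115 mm above the table. Ribbed black ring of 58 mm outside diameter, 22 mm high (104 to 126 mm), with a single aluminium tab 11 mm wide and 14 mm high that sticks out to 55 mm from the axis. This frame turns with the ring; the tab points along its -x.
- collar_tab (a point): Outer end of the collar's tab, at mid-height of the ring, 55 mm from the barrel axis.
- collar (a joint): Turn of the collar, rad, growing counter-clockwise seen from above: at 0 the tab points along the unit's -x, at the stop (1.571) along the unit's -y, over the slide track, above the small aluminium index fin on the pedestal. Friction about 0.12 N m, stays where left.
- brush: Loose flat brush, about 60 g, 160 mm long, lying across the track on the unit's top. Origin on its underside at mid-length; its x axis runs along it from handle to bristles, z is up. Bamboo handle 24 mm wide and 14 mm thick from x = -80 to +18 mm, then a 48 mm wide bamboo head to +40 mm and pale bristles (46 mm wide, 10 mm thick) to +80 mm. Balance point within 3 mm of mid-length.
- tray: Shallow rectangular woven lacquer tray, dark brown, fixed: 240 (its x) x 140 (its y) x 35 mm high, walls 6 mm, inner floor 6 mm above the table. Origin under its centre. It stands to the left or right of the unit.
- basket: Bystander, fixed: deep woven basket 210 x 130 x 90 mm full of bamboo strips, on the side of the unit where the tray is not. Origin under its centre.
- bottle: Bystander, loose: amber bottle with black cap, 52 mm diameter, 140 mm tall, close beside the unit. Origin under its centre, z up.
- jar: Bystander, loose: glass jar with a metal cap, 54 mm diameter, 75 mm tall, close beside the unit. Origin under its centre, z up.
- bowl: Bystander, loose: dark bowl, 80 mm across, 50 mm high, behind the unit. Origin under its centre.
- weight: Bystander, loose: steel weight with a knob, 64 mm diameter, 75 mm tall, behind the unit. Origin under its centre.
- mallet: Bystander, loose: wooden mallet 220 mm long lying behind the unit. Origin under its centre.
- block: Bystander, loose: wooden block 70 x 120 x 45 mm behind the unit. Origin under its centre.
Things that resemble listed ones, but are neither listed nor needed, are in the scene too. What is shaped like the brush but turquoise or yellow is not meant.

How it is judged:
By the outcome, as a careful person would: the job done as asked, in the order asked, and still so for the second after the job is handed in, with the robot touching nothing.
It also fails if it takes over 69 s, if anything falls off the work surface, if the arm or the gripper's body presses on something with over 40 N, if the wrist force passes 120 N, or if a joint passes its speed limit or range.

## Working session

There is one attempt and no reset: what is moved stays moved. The work goes in short steps, Python scripts to look and compute and a shell command to move; the robot and the scene stay as the last step left them, time stands still between calls to the robot, and variables do not carry over. Pictures are saved under pics/ and viewed, and the job is handed in when it is done.

```bash
ls; mkdir -p pics; python3 - <<'E'
from bench import robot,cams,spotter
import cv2,pickle
print(robot.get_obs())
for n in ["scene","top","wrist"]:
    s=cams.snapshot(n); cv2.imwrite(f"pics/{n}0.png",s["frame"][:,:,::-1]); print(n,s["intrinsics"],s["eye"],s["orientation"],[k for k in s])
    pickle.dump(s,open(f"{n}0.pkl","wb"))
E
```

```text
pics
{'time': 0.0, 'joint_positions': array([-1.24108750e+00,  8.79636370e-02,  1.37225186e+00, -1.00999342e-05,
        1.68362302e+00, -1.03128345e-01]), 'qvel': array([ 0.00049992, -0.00087081, -0.00130367,  0.00165898,  0.00055946,
       -0.00017293]), 'joint_torque': array([ 2.52726693e-07, -3.40181315e+01, -3.02427328e+01,  7.17650517e-02,
        3.26915283e-02, -1.65496149e-04]), 'tool_pos': array([ 0.23050292, -0.49878574,  0.21830066]), 'ee_rot': array([-3.13935769e+00, -2.21217003e-04,  4.32835795e-01]), 'wrist_force': array([-0.13674327, -0.37957257, -0.18760749]), 'wrist_torque': array([-0.02696646,  0.03391762,  0.01866876]), 'width': 0.09438737356999072}
scene [[382.07046479   0.         317.36044495]
 [  0.         382.07046479 197.90256452]
 [  0.           0.           1.        ]] [ 0.97677698 -0.26334799  0.79776554] [ 0.6744144  -0.01597803  1.09833003] ['frame', 'intrinsics', 'eye', 'orientation', 'shot']
top [[376.15181259   0.         313.88550185]
 [  0.         376.15181259 196.7547606 ]
 [  0.           0.           1.        ]] [ 0.32891543 -0.01310648  0.91726449] [ 0.19676438  0.00440914 -1.56912494] ['frame', 'intrinsics', 'eye', 'orientation', 'shot']
wrist [[309.70691629   0.         316.84823864]
 [  0.         309.70691629 202.80396282]
 [  0.           0.           1.        ]] [ 0.30239078 -0.46585115  0.38430711] [-0.27321248  0.00184015 -1.13704352] ['frame', 'intrinsics', 'eye', 'orientation', 'shot']
```

View pics/scene0.png

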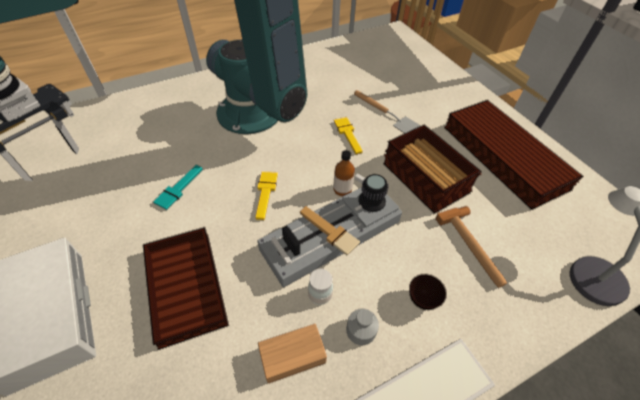

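View pics/top0.png

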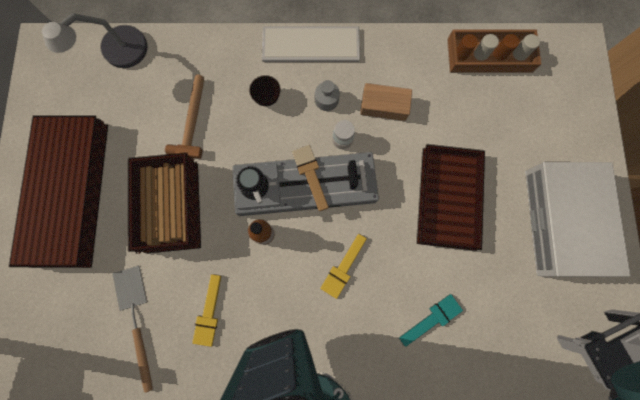

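View pics/wrist0.png

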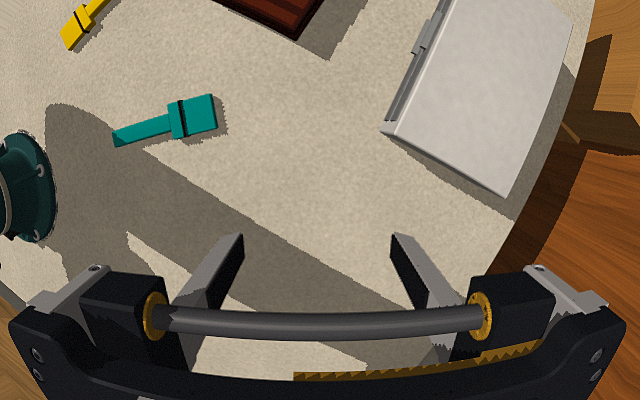

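The top view shows the unit around (305,185). Its barrel is at (252,182), to the left (+y world), and the lock is at (354,175). The bamboo brush lies across the track at (310,177). The shallow tray is at (452,197), the basket with strips at (165,203), and the bottle and jar at (260,232) and (344,135). Next I'll measure poses.

```bash
cat > h.py <<'E'
import numpy as np,cv2
from scipy.spatial.transform import Rotation as R
def ray(s,px):
    K=s["intrinsics"];u=(px[0]-K[0,2])/K[0,0];v=(px[1]-K[1,2])/K[1,1]
    if s.get("fish"):
        r=np.hypot(u,v);k=np.sin(r)/max(r,1e-9);d=np.array([u*k,-v*k,-np.cos(r)])
    else: d=np.array([u,-v,-1.])
    return np.array(s["eye"]),R.from_euler("xyz",s["orientation"]).apply(d)
def at_z(s,px,z):
    e,d=ray(s,px);return e+d*(z-e[2])/d[2]
def proj(s,p):
    c=R.from_euler("xyz",s["orientation"]).inv().apply(np.atleast_2d(p)-s["eye"]);K=s["intrinsics"]
    x,y,z=c[:,0],-c[:,1],-c[:,2]
    if s.get("fish"):
        rr=np.hypot(x,y);th=np.arctan2(rr,z);k=th/np.maximum(rr,1e-9);return np.c_[K[0,2]+K[0,0]*x*k,K[1,2]+K[1,1]*y*k]
    return np.c_[K[0,2]+K[0,0]*x/z,K[1,2]+K[1,1]*y/z]
def snap(n,save=None):
    from bench import cams
    s=cams.snapshot(n);s["fish"]=(n=="wrist")
    if save: cv2.imwrite(f"pics/{save}.png",s["frame"][:,:,::-1])
    return s
E
python3 - <<'E'
from h import *
from bench import spotter
Z=dict(unit=0,end_stop=.062,lock_top=.099,collar_center=.115,collar_tab=.115,brush=.05,tray=0,basket=0,bottle=0,jar=0)
S={n:snap(n) for n in["top","scene"]}
for q,z in Z.items():
    for n,s in S.items():
        for d in spotter.place_of(s,q)[:3]:
            print(q,n,round(d["score"],2),np.round(d["pixel"],1),at_z(s,d["pixel"],z).round(4))
E
```

```text
unit top 0.58 [306.4 187. ] [0.5366 0.01   0.    ]
unit top 0.52 [312.2 178.4] [ 0.5588 -0.0044  0.    ]
unit scene 0.78 [333.5 235.7] [0.5392 0.0196 0.    ]
end_stop top 0.83 [278.5 187.6] [0.5211 0.0735 0.062 ]
end_stop scene 0.82 [353.1 210. ] [0.5297 0.075  0.062 ]
end_stop scene 0.6 [355.9 175.1] [0.4352 0.139  0.062 ]
lock_top top 0.74 [353.1 172.9] [ 0.5467 -0.0972  0.099 ]
lock_top scene 0.53 [291.  231.7] [ 0.543  -0.0938  0.099 ]
lock_top scene 0.26 [182.3 283.7] [ 0.5591 -0.3367  0.099 ]
collar_center top 0.82 [251.  183.1] [0.5193 0.1286 0.115 ]
collar_center top 0.59 [341.7 142.4] [ 0.613  -0.0714  0.115 ]
collar_center top 0.51 [279.3 184.2] [0.5168 0.0665 0.115 ]
collar_center scene 0.53 [369.3 187.3] [0.5214 0.1186 0.115 ]
collar_tab top 0.68 [259.1 203.3] [0.4743 0.1095 0.115 ]
collar_tab top 0.65 [446.  196.3] [ 0.4901 -0.2962  0.115 ]
collar_tab scene 0.49 [357.6 175.4] [0.4769 0.1132 0.115 ]
brush top 0.93 [430.  322.6] [ 0.2195 -0.2651  0.05  ]
brush top 0.91 [344.2 265.3] [ 0.3433 -0.078   0.05  ]
brush top 0.68 [313.1 175.5] [ 0.5533 -0.007   0.05  ]
brush scene 0.94 [268.8 199.6] [ 0.401  -0.0915  0.05  ]
brush scene 0.91 [327.9 225.2] [0.5347 0.0041 0.05  ]
brush scene 0.64 [180.4 186.6] [ 0.2622 -0.2766  0.05  ]
tray top 0.89 [444.  194.6] [ 0.5175 -0.3322  0.    ]
tray scene 0.87 [183.4 284.8] [ 0.5037 -0.3456  0.    ]
tray scene 0.4 [428.4 175. ] [0.4801 0.3573 0.    ]
basket top 0.57 [170.9 209.9] [0.4783 0.3449 0.    ]
basket scene 0.77 [429.  177.9] [0.4897 0.352  0.    ]
basket scene 0.21 [471.  247.8] [0.7196 0.3033 0.    ]
bottle top 0.91 [266.  234.4] [0.418  0.1079 0.    ]
bottle top 0.64 [314.5 177.9] [ 0.5601 -0.0102  0.    ]
bottle scene 0.74 [341.1 187. ] [ 0.4094  0.114  -0.    ]
jar top 0.78 [341.7 142.2] [ 0.6542 -0.0797  0.    ]
jar scene 0.76 [319.9 292. ] [ 0.6568 -0.0791  0.    ]
jar scene 0.22 [371.4 190.4] [0.4566 0.1822 0.    ]
```

```bash
python3 - <<'E'
import cv2
a=cv2.imread("pics/top0.png")[125:265,215:495];b=cv2.imread("pics/scene0.png")[140:300,130:420]
cv2.imwrite("pics/c1.png",cv2.resize(a,None,fx=2.8,fy=2.8,interpolation=cv2.INTER_CUBIC))
cv2.imwrite("pics/c2.png",cv2.resize(b,None,fx=2.7,fy=2.7,interpolation=cv2.INTER_CUBIC))
E
```

```text
(no output)
```

View pics/c1.png

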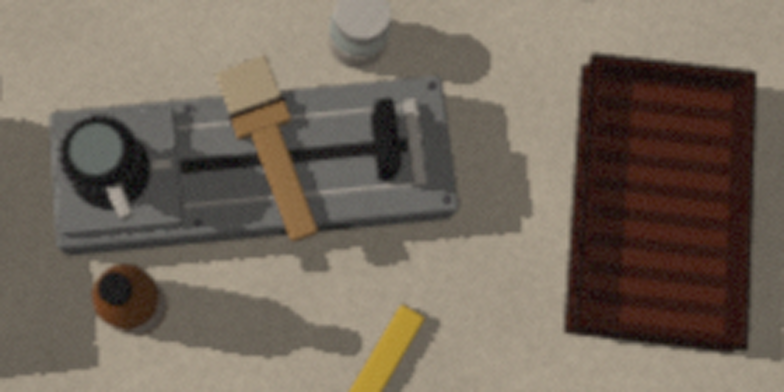

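View pics/c2.png

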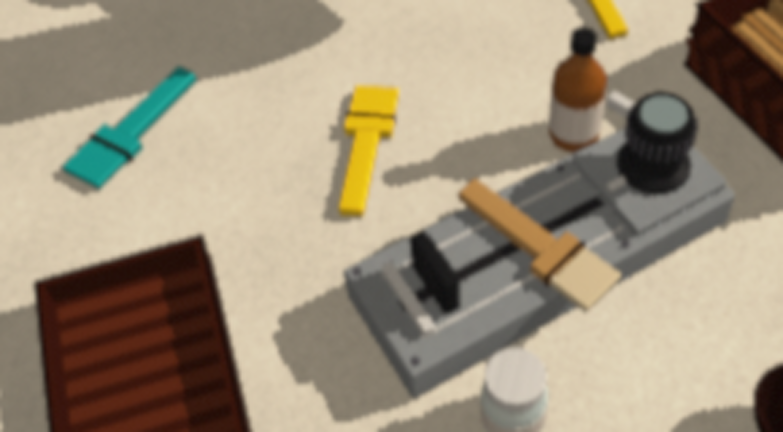

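```bash
python3 - <<'E'
from h import *
from scipy.optimize import least_squares
import pickle
T=pickle.load(open("top0.pkl","rb"));S=pickle.load(open("scene0.pkl","rb"))
t=lambda a,b:(215+a/2.8,125+b/2.8); c=lambda a,b:(130+a/2.7,140+b/2.7)
# unit frame pts: (p, cam, px)
obs=[((-.06,-.17,.05),T,t(457,208)),((.06,-.17,.05),T,t(440,78)),((.06,.17,.05),T,t(52,112)),((-.06,.17,.05),T,t(60,236)),
((.06,-.17,.05),S,c(414,370)),((-.06,-.17,.05),S,c(347,270)),((.06,.17,.05),S,c(733,190)),
((0,.118,.134),T,t(97,150)),((0,.118,.134),S,c(663,115)),((0,.118,.115),T,(251,183.1)),((0,.062,.062),T,(278.5,187.6)),((0,.062,.062),S,(353.1,210))]
P=np.array([o[0] for o in obs])
def w(x,p): return R.from_euler("z",x[2]).apply(p)+[x[0],x[1],0]
def f(x): return np.concatenate([proj(o[1],w(x,o[0]))[0]-o[2] for o in obs])
r=least_squares(f,[.53,.01,0],loss="soft_l1")
print(r.x,np.degrees(r.x[2]));print(r.fun.reshape(-1,2).round(1))
x=r.x
def inv(p): return R.from_euler("z",-x[2]).apply(np.array(p)-[x[0],x[1],0])
for nm,cam,px,z in [("lock",T,(353.1,172.9),.099),("lock",S,(291,231.7),.099),("tabT",T,(259.1,203.3),.115),("tabS",S,(357.6,175.4),.115)]:
    print(nm,inv(at_z(cam,px,z)).round(4))
# brush: handle end & bristle end mids (top z .064/.06)
for nm,cam,px,z in [("hT",T,t(302,235),.064),("bT",T,t(243,73),.06),("hS",S,c(473,193),.064),("bS",S,c(604,288),.06),("h2T",T,t(258,128),.064)]:
    p=at_z(cam,px,z);print(nm,p.round(4),inv(p).round(4))
# tray corners z=.035
for px in [(591,55),(755,71),(746,350),(566,332)]: print("tray",at_z(T,t(*px),.035).round(4))
E
```

```text
[0.53660436 0.01254024 0.10678073] 6.1180851705148225
[[ 1.3  0.3]
 [ 0.4 -1.9]
 [-1.9  0.4]
 [-1.6  5.5]
 [-1.5  2.2]
 [-2.8 -0.9]
 [ 0.9  0.3]
 [-0.6  0.3]
 [-0.5 -1.5]
 [-0.5 -2.1]
 [-0.2 -3.7]
 [-0.3  0.2]]
lock [-0.0016 -0.1102  0.099 ]
lock [-0.005  -0.1064  0.099 ]
tabT [-0.0516  0.103   0.115 ]
tabS [-0.0487  0.1064  0.115 ]
hT [ 0.4705 -0.0297  0.064 ] [-0.0702 -0.035   0.064 ]
bT [0.6107 0.02   0.06  ] [ 0.0745 -0.0005  0.06  ]
hS [ 0.4838 -0.0309  0.064 ] [-0.0572 -0.0376  0.064 ]
bS [0.6181 0.025  0.06  ] [0.0823 0.0037 0.06  ]
h2T [0.5613 0.0069 0.064 ] [ 0.0239 -0.0083  0.064 ]
tray [ 0.6355 -0.2843  0.035 ]
tray [ 0.6209 -0.4265  0.035 ]
tray [ 0.3791 -0.3981  0.035 ]
tray [ 0.3937 -0.2498  0.035 ]
```

Four brush-shaped things show in the top view: turquoise at (430,322), yellow at (344,265), yellow at (207,310), and bamboo with pale bristles at (310,177). Only the bamboo one lies across the unit's track and has the right colours, and the enlarged crops confirm that. I'll move over the unit for a close look with the wrist camera.

```bash
python3 -m inch '[{"grip":1,"rz":1},{"dx":1,"dy":-0.7},{"dx":1,"dy":-0.7},{"dx":1,"dy":-0.7},{"dx":1,"dy":-0.7},{"dx":1,"dy":-0.7},{"dx":1,"dy":-0.7},{"dx":1,"dy":-0.7},{"dx":1,"dy":-0.7},{"dx":1,"dy":-0.7},{"dx":1,"dy":-0.7},{"dx":1,"dy":-0.7}]'
```

```text
invalid input at $[0]: expected keys grip, dx, dy, dz, rx, ry, rz
```

```bash
python3 -m inch '[{"grip":1,"dx":0,"dy":0,"dz":0,"rx":0,"ry":0,"rz":1},{"grip":1,"dx":1,"dy":-0.75,"dz":0,"rx":0,"ry":0,"rz":0},{"grip":1,"dx":1,"dy":-0.75,"dz":0,"rx":0,"ry":0,"rz":0},{"grip":1,"dx":1,"dy":-0.75,"dz":0,"rx":0,"ry":0,"rz":0},{"grip":1,"dx":1,"dy":-0.75,"dz":0,"rx":0,"ry":0,"rz":0},{"grip":1,"dx":1,"dy":-0.75,"dz":0,"rx":0,"ry":0,"rz":0},{"grip":1,"dx":1,"dy":-0.75,"dz":0,"rx":0,"ry":0,"rz":0},{"grip":1,"dx":1,"dy":-0.75,"dz":0,"rx":0,"ry":0,"rz":0},{"grip":1,"dx":1,"dy":-0.75,"dz":0,"rx":0,"ry":0,"rz":0},{"grip":1,"dx":1,"dy":-0.75,"dz":0,"rx":0,"ry":0,"rz":0}]'; python3 - <<'E'
from bench import robot
o=robot.get_obs();print(o["ee_rot"],o["tool_pos"],o["joint_positions"].round(2))
E
```

```text
time: 2.5
tool_pos: [0.3897, -0.2596, 0.2196]
ee_rot: [3.14, -0.001, 0.337]
wrist_force: [0.2, 0.0, 0.7]
width: 0.094
[ 3.14012703e+00 -9.45912659e-04  3.37399478e-01] [ 0.38966126 -0.25959671  0.21957437] [-0.71 -0.1   1.55  0.    1.68  0.52]
```

```bash
python3 -m inch '[{"grip":1,"dx":0.93,"dy":-1,"dz":0,"rx":0,"ry":0,"rz":0},{"grip":1,"dx":0.93,"dy":-1,"dz":0,"rx":0,"ry":0,"rz":0},{"grip":1,"dx":0.93,"dy":-1,"dz":0,"rx":0,"ry":0,"rz":0},{"grip":1,"dx":0.93,"dy":-1,"dz":0,"rx":0,"ry":0,"rz":0},{"grip":1,"dx":0.93,"dy":-1,"dz":0,"rx":0,"ry":0,"rz":0},{"grip":1,"dx":0.93,"dy":-1,"dz":0,"rx":0,"ry":0,"rz":0},{"grip":1,"dx":0.93,"dy":-1,"dz":0,"rx":0,"ry":0,"rz":0},{"grip":1,"dx":0.5,"dy":-0.5,"dz":0,"rx":0,"ry":0,"rz":0},{"grip":1,"dx":0,"dy":0,"dz":0,"rx":0,"ry":0,"rz":0}]'; python3 - <<'E'
from h import *
import pickle
s=snap("wrist","w1");pickle.dump(s,open("w1.pkl","wb"))
E
```

```text
time: 3.62
tool_pos: [0.4964, -0.0156, 0.2202]
ee_rot: [3.138, -0.003, 0.34]
wrist_force: [0.1, -0.1, -0.2]
width: 0.094
```

View pics/w1.png

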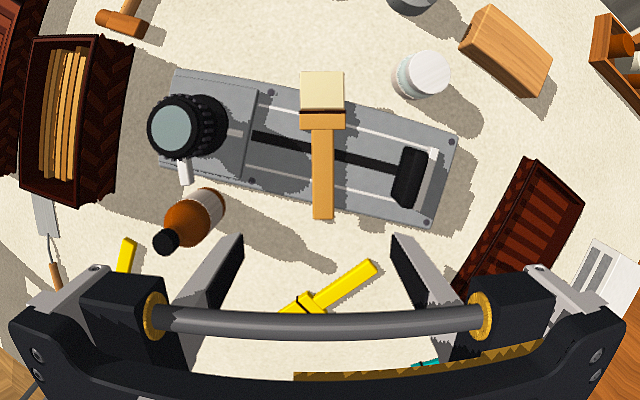

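```bash
python3 - <<'E'
import cv2
b=cv2.imread("pics/w1.png")[60:260,130:470]
b=cv2.resize(b,None,fx=2.3,fy=2.3,interpolation=cv2.INTER_CUBIC)
for i in range(130,470,20): cv2.line(b,(int((i-130)*2.3),0),(int((i-130)*2.3),6 if i%100 else 20),(0,0,255),1)
for j in range(60,260,20): cv2.line(b,(0,int((j-60)*2.3)),(6 if j%100 else 20,int((j-60)*2.3)),(0,0,255),1)
cv2.imwrite("pics/w1c.png",b)
E
```

```text
(no output)
```

View pics/w1c.png

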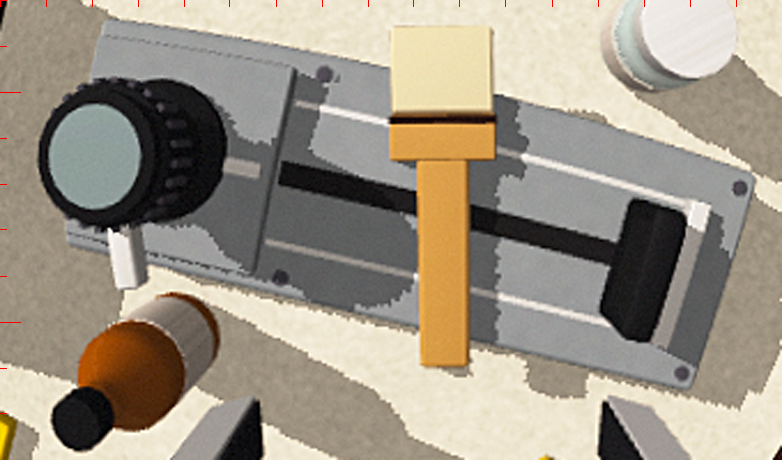

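```bash
python3 - <<'E'
from h import *
from scipy.optimize import least_squares
import pickle
W=pickle.load(open("w1.pkl","rb"))
c=lambda a,b:(130+a/2.3,60+b/2.3)
obs=[((.06,-.17,.05),c(753,178)),((-.06,-.17,.05),c(692,388)),((.06,.17,.05),c(103,22)),((-.06,.17,.05),c(66,243)),
((.05,.062,.062),c(297,68)),((-.05,.062,.062),c(255,274)),((0,.118,.134),c(97,158))]
def w(x,p): return R.from_euler("z",x[2]).apply(p)+[x[0],x[1],0]
def f(x): return np.concatenate([proj(W,w(x,o[0]))[0]-o[1] for o in obs])
r=least_squares(f,[.53,.01,0],loss="soft_l1");x=r.x
print(x,np.degrees(x[2]));print(r.fun.reshape(-1,2).round(1))
inv=lambda p: R.from_euler("z",-x[2]).apply(np.array(p)-[x[0],x[1],0])
bobs=[((-.08,.012,.014),c(421,365)),((-.08,-.012,.014),c(467,366)),((.018,.012,.014),c(417,160)),((.018,-.012,.014),c(468,160)),((.018,.024,.014),c(390,160)),((.018,-.024,.014),c(495,160)),((.08,.023,.012),c(392,27)),((.08,-.023,.012),c(493,28))]
def g(y): return np.concatenate([proj(W,w(y,np.array(o[0])+[0,0,.05]))[0]-o[1] for o in bobs])
q=least_squares(g,[.54,0,.34],loss="soft_l1");print("brush",q.x,np.degrees(q.x[2]),inv([q.x[0],q.x[1],0]));print(q.fun.reshape(-1,2).round(1))
print("lock corners", [inv(at_z(W,c(*p),.099)).round(4) for p in [(632,200),(686,208),(655,340),(604,310)]])
print("tab end",[inv(at_z(W,c(*p),z)).round(4) for p,z in [((118,288),.108),((144,285),.108),((130,288),.115)]])
print("bar",[inv(at_z(W,c(*p),.062)).round(4) for p in [(690,203),(708,206),(660,345)]])
np.save("unit.npy",x);np.save("brush.npy",q.x)
print("barrel",w(x,(0,.118,.115)))
E
```

```text
[0.53783292 0.01061897 0.10196744] 5.842303855450815
[[ 3.8 -1.4]
 [ 0.4  2.5]
 [ 0.  -2.4]
 [-1.   1.6]
 [ 0.2 -0.2]
 [-0.7  1.4]
 [-0.3 -0.3]]
brush [ 0.54540388 -0.005145    0.34669407] 19.864106984246817 [ 0.00592701 -0.01645274  0.        ]
[[-1.2  1.3]
 [ 0.6  0.7]
 [-0.3  0. ]
 [ 0.7 -0. ]
 [-0.2  0.2]
 [ 0.5  0. ]
 [-0.5 -0.9]
 [ 0.2 -1.3]]
lock corners [array([ 0.0285, -0.0908,  0.099 ]), array([ 0.0319, -0.115 ,  0.099 ]), array([-0.0268, -0.1191,  0.099 ]), array([-0.0195, -0.0924,  0.099 ])]
tab end [array([-0.0564,  0.1114,  0.108 ]), array([-0.0523,  0.0995,  0.108 ]), array([-0.0529,  0.1031,  0.115 ])]
bar [array([ 0.0347, -0.1308,  0.062 ]), array([ 0.036 , -0.1404,  0.062 ]), array([-0.0362, -0.1375,  0.062 ])]
barrel [0.5258216  0.12800605 0.115     ]
```

The wrist view agrees with the earlier measurements. Brush handle runs from (323,218) to (323,130) with bristles up to (322,72). Lock is at (410,178). The unit fit has about 1–2 px residual. The brush centre is (0.545,-0.005), yaw 19.9°, at the middle of the track, and the tab starts roughly 16° past -x. Moving above the brush, then down.

```bash
python3 -m inch '[{"grip":0.6,"dx":1,"dy":0.13,"dz":0,"rx":0,"ry":0,"rz":0},{"grip":0.6,"dx":1,"dy":0.13,"dz":0,"rx":0,"ry":0,"rz":0},{"grip":0.6,"dx":0,"dy":0,"dz":1,"rx":0,"ry":0,"rz":0},{"grip":0.6,"dx":0,"dy":0,"dz":1,"rx":0,"ry":0,"rz":0},{"grip":0.6,"dx":0,"dy":0,"dz":1,"rx":0,"ry":0,"rz":0},{"grip":0.6,"dx":0,"dy":0,"dz":0.5,"rx":0,"ry":0,"rz":0},{"grip":0.6,"dx":0,"dy":0,"dz":0,"rx":0,"ry":0,"rz":0}]'; python3 - <<'E'
from h import *
s=snap("wrist","w2")
E
```

```text
time: 4.55
tool_pos: [0.5463, -0.0159, 0.1322]
ee_rot: [3.132, -0.003, 0.327]
wrist_force: [0.4, 0.3, 1.4]
width: 0.0565
```

View pics/w2.png

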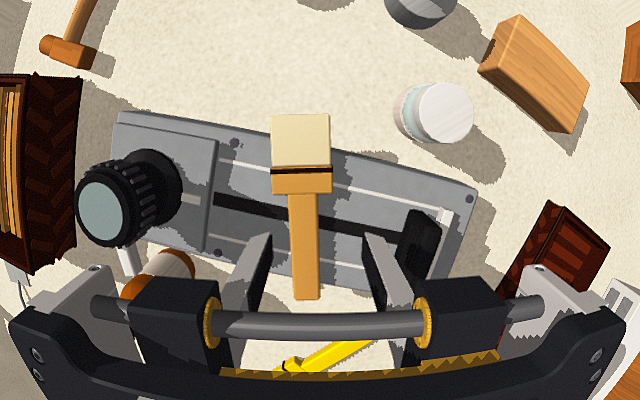

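```bash
python3 -m inch '[{"grip":0.6,"dx":0.1,"dy":-0.42,"dz":0.4,"rx":0.1,"ry":0,"rz":-0.25},{"grip":0.6,"dx":0,"dy":0,"dz":0.6,"rx":0,"ry":0,"rz":0},{"grip":0.6,"dx":0,"dy":0,"dz":0.6,"rx":0,"ry":0,"rz":0},{"grip":0.6,"dx":0,"dy":0,"dz":0.4,"rx":0,"ry":0,"rz":0},{"grip":0.6,"dx":0,"dy":0,"dz":0,"rx":0,"ry":0,"rz":0}]'; python3 - <<'E'
from h import *
s=snap("wrist","w3")
E
```

```text
time: 5.22
tool_pos: [0.5469, -0.0045, 0.0813]
ee_rot: [3.139, -0.006, 0.351]
wrist_force: [0.2, -0.2, -0.4]
width: 0.056
```

View pics/w3.png

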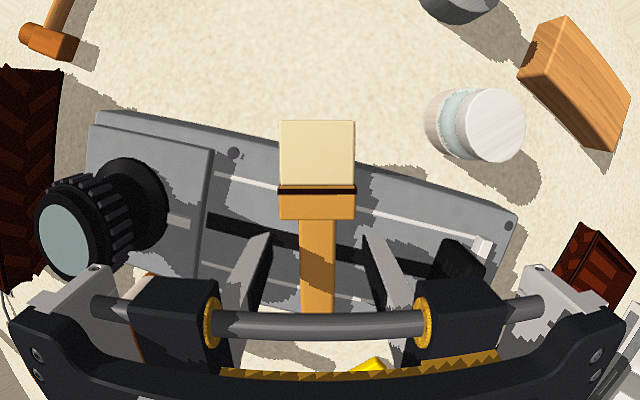

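The handle (column 317) is centred between the fingers (247–386), so I'll lower the last 15 mm.

```bash
python3 -m inch '[{"grip":0.6,"dx":0,"dy":0,"dz":0.5,"rx":0,"ry":0,"rz":0},{"grip":0.6,"dx":0,"dy":0,"dz":0.1,"rx":0,"ry":0,"rz":0},{"grip":0.6,"dx":0,"dy":0,"dz":0,"rx":0,"ry":0,"rz":0}]'
```

```text
time: 5.65
tool_pos: [0.5481, -0.0047, 0.0667]
ee_rot: [3.138, -0.009, 0.351]
wrist_force: [0.2, -0.5, 0.0]
width: 0.0563
```

```bash
python3 -m inch '[{"grip":0,"dx":0,"dy":0,"dz":0,"rx":0,"ry":0,"rz":0},{"grip":0,"dx":0,"dy":0,"dz":0,"rx":0,"ry":0,"rz":0},{"grip":0,"dx":0,"dy":0,"dz":0,"rx":0,"ry":0,"rz":0},{"grip":0,"dx":0,"dy":0,"dz":0,"rx":0,"ry":0,"rz":0},{"grip":0,"dx":0,"dy":0,"dz":0,"rx":0,"ry":0,"rz":0}]'
```

```text
time: 6.28
tool_pos: [0.5487, -0.0047, 0.0676]
ee_rot: [3.137, -0.01, 0.351]
wrist_force: [-0.1, 0.3, -0.1]
width: 0.0235
```

```bash
python3 -m inch '[{"grip":0,"dx":0,"dy":0,"dz":-0.5,"rx":0,"ry":-0.1,"rz":0},{"grip":0,"dx":0,"dy":0,"dz":-1,"rx":0,"ry":0,"rz":0},{"grip":0,"dx":0,"dy":0,"dz":-1,"rx":0,"ry":0,"rz":0},{"grip":0,"dx":0,"dy":0,"dz":-1,"rx":0,"ry":0,"rz":0},{"grip":0,"dx":0,"dy":0,"dz":-0.8,"rx":0,"ry":0,"rz":0},{"grip":0,"dx":0,"dy":0,"dz":0,"rx":0,"ry":0,"rz":0}]'; python3 - <<'E'
from h import *
import pickle
s=snap("wrist","w4")
s=snap("top","t4");pickle.dump(s,open("t4.pkl","wb"))
E
```

```text
time: 7.02
tool_pos: [0.5487, -0.0043, 0.182]
ee_rot: [3.136, -0.002, 0.351]
wrist_force: [0.6, 0.5, -0.7]
width: 0.0234
```

View pics/w4.png

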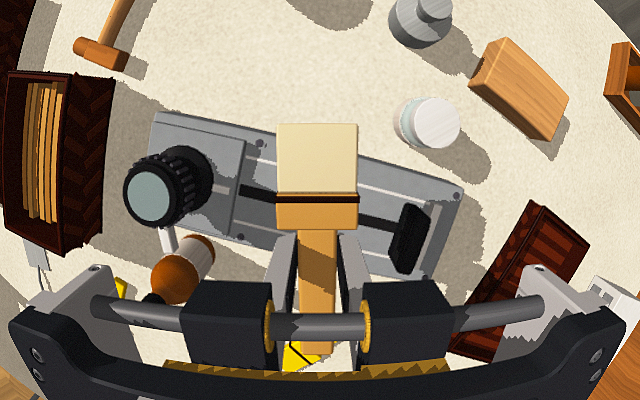

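The brush is held level: handle between the fingers at (317,260), bristles at (317,158). Moving it over to the tray.

```bash
python3 -m inch '[{"grip":0,"dx":-0.5,"dy":1,"dz":0,"rx":0,"ry":0,"rz":0},{"grip":0,"dx":-0.5,"dy":1,"dz":0,"rx":0,"ry":0,"rz":0},{"grip":0,"dx":-0.5,"dy":1,"dz":0,"rx":0,"ry":0,"rz":0},{"grip":0,"dx":-0.5,"dy":1,"dz":0,"rx":0,"ry":0,"rz":0},{"grip":0,"dx":-0.5,"dy":1,"dz":0,"rx":0,"ry":0,"rz":0},{"grip":0,"dx":-0.5,"dy":1,"dz":0,"rx":0,"ry":0,"rz":0},{"grip":0,"dx":-0.5,"dy":1,"dz":0,"rx":0,"ry":0,"rz":0},{"grip":0,"dx":-0.5,"dy":1,"dz":0,"rx":0,"ry":0,"rz":0},{"grip":0,"dx":-0.5,"dy":1,"dz":0,"rx":0,"ry":0,"rz":0},{"grip":0,"dx":-0.5,"dy":1,"dz":0,"rx":0,"ry":0,"rz":0},{"grip":0,"dx":-0.5,"dy":1,"dz":0,"rx":0,"ry":0,"rz":0},{"grip":0,"dx":0,"dy":0,"dz":0,"rx":0,"ry":0,"rz":0}]'
python3 -m inch '[{"grip":0,"dx":0,"dy":0,"dz":0,"rx":0,"ry":0,"rz":1},{"grip":0,"dx":0,"dy":0,"dz":0,"rx":0,"ry":0,"rz":1},{"grip":0,"dx":0,"dy":0,"dz":0,"rx":0,"ry":0,"rz":1},{"grip":0,"dx":0,"dy":0,"dz":0,"rx":0,"ry":0,"rz":1},{"grip":0,"dx":0,"dy":0,"dz":0,"rx":0,"ry":0,"rz":1},{"grip":0,"dx":0,"dy":0,"dz":0,"rx":0,"ry":0,"rz":0.5},{"grip":0,"dx":0,"dy":0,"dz":0,"rx":0,"ry":0,"rz":0}]'; python3 - <<'E'
from h import *
import pickle
s=snap("wrist","w5");pickle.dump(s,open("w5.pkl","wb"))
E
```

```text
time: 8.62
tool_pos: [0.503, -0.3146, 0.1578]
ee_rot: [-3.118, 0.028, 0.353]
wrist_force: [0.3, -0.3, -1.5]
width: 0.0236
time: 9.5
tool_pos: [0.501, -0.305, 0.1493]
ee_rot: [-3.122, 0.05, -0.137]
wrist_force: [-0.2, 1.9, -1.3]
width: 0.0232
```

View pics/w5.png

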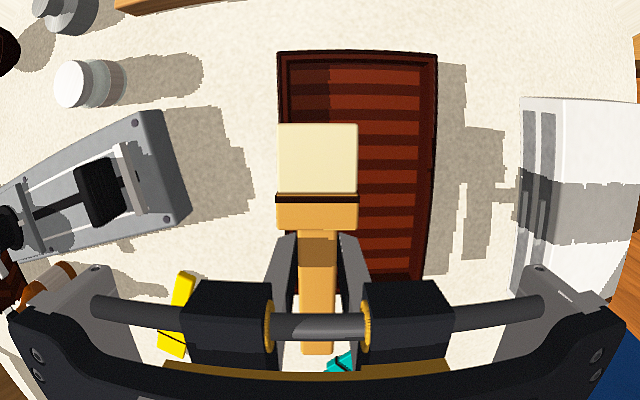

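```bash
python3 - <<'E'
from h import *
from scipy.optimize import least_squares
import pickle
W=pickle.load(open("w5.pkl","rb"));T=pickle.load(open("top0.pkl","rb"))
t=lambda a,b:(215+a/2.8,125+b/2.8)
A=[((.12,.07,.035),W,(277.5,52)),((.12,-.07,.035),W,(437.5,55))]
B=[((.12,.07,.035),T,t(591,55)),((.12,-.07,.035),T,t(755,71)),((-.12,-.07,.035),T,t(746,350)),((-.12,.07,.035),T,t(566,332))]
def w(x,p): return R.from_euler("z",x[2]).apply(p)+[x[0],x[1],0]
for obs in (A,B,A+B):
    f=lambda x:np.concatenate([proj(o[1],w(x,o[0]))[0]-o[2] for o in obs])
    r=least_squares(f,[.5,-.34,-.1]);print(r.x,np.degrees(r.x[2]),r.fun.reshape(-1,2).round(1).tolist())
E
```

```text
[ 0.51069117 -0.34367865 -0.11750578] -6.732585523563316 [[1.9, -0.0], [-2.1, 0.0]]
[ 0.50705781 -0.33960354 -0.1220965 ] -6.995614209612698 [[0.2, 0.3], [-1.1, 1.3], [-1.6, -0.2], [2.4, -1.2]]
[ 0.50997241 -0.34190479 -0.12643773] -7.244348388489754 [[1.2, 0.3], [-2.7, 1.6], [1.3, -0.9], [-0.0, 0.3], [-0.9, -1.3], [3.1, -2.6]]
```

```bash
python3 -m inch '[{"grip":0,"dx":0,"dy":0,"dz":0,"rx":-0.22,"ry":0.57,"rz":0},{"grip":0,"dx":0.3,"dy":0.7,"dz":0,"rx":0,"ry":0,"rz":0},{"grip":0,"dx":0.3,"dy":0.7,"dz":0,"rx":0,"ry":0,"rz":0},{"grip":0,"dx":0,"dy":0,"dz":0.7,"rx":0,"ry":0,"rz":0},{"grip":0,"dx":0,"dy":0,"dz":0.7,"rx":0,"ry":0,"rz":0},{"grip":0,"dx":0,"dy":0,"dz":0.5,"rx":0,"ry":0,"rz":0},{"grip":0,"dx":0,"dy":0,"dz":0,"rx":0,"ry":0,"rz":0}]'
```

```text
time: 10.42
tool_pos: [0.5112, -0.3427, 0.0946]
ee_rot: [-3.137, 0.006, -0.135]
wrist_force: [0.5, 0.3, -0.6]
width: 0.0237
```

```bash
python3 -m inch '[{"grip":0,"dx":0,"dy":0,"dz":0.6,"rx":-0.05,"ry":0.07,"rz":0},{"grip":0,"dx":0,"dy":0,"dz":0.6,"rx":0,"ry":0,"rz":0},{"grip":0,"dx":0,"dy":0,"dz":0.6,"rx":0,"ry":0,"rz":0},{"grip":0,"dx":0,"dy":0,"dz":0.3,"rx":0,"ry":0,"rz":0},{"grip":0,"dx":0,"dy":0,"dz":0,"rx":0,"ry":0,"rz":0}]'; python3 - <<'E'
from h import *
s=snap("wrist","w6");s=snap("scene","s6")
E
```

```text
time: 11.05
tool_pos: [0.5112, -0.342, 0.0386]
ee_rot: [3.141, -0.001, -0.134]
wrist_force: [0.5, 0.4, -1.0]
width: 0.0236
```

View pics/w6.png

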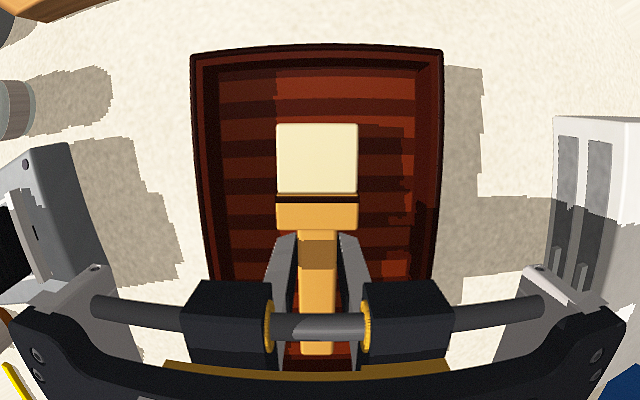

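View pics/s6.png

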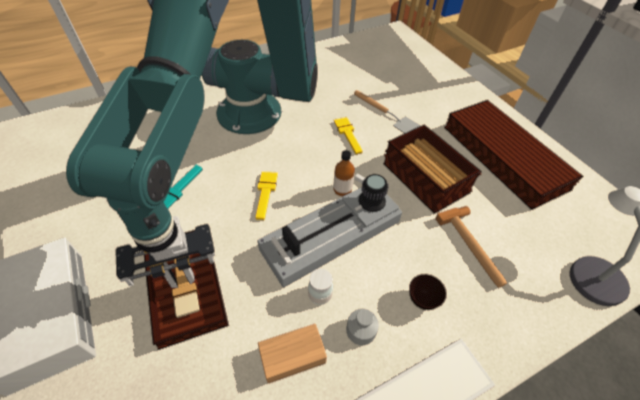

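The brush is centred in the tray: tray rim spans columns 190–443, brush at 317, about 15 mm above the floor. I'll lower it slowly until it touches.

```bash
python3 -m inch '[{"grip":0,"dx":0,"dy":0,"dz":0.35,"rx":0,"ry":0,"rz":0},{"grip":0,"dx":0,"dy":0,"dz":0.15,"rx":0,"ry":0,"rz":0},{"grip":0,"dx":0,"dy":0,"dz":0,"rx":0,"ry":0,"rz":0}]'
```

```text
time: 11.52
tool_pos: [0.5125, -0.3431, 0.0277]
ee_rot: [3.139, -0.005, -0.134]
wrist_force: [0.5, -0.0, -0.4]
width: 0.0238
```

```bash
python3 -m inch '[{"grip":0,"dx":0,"dy":0,"dz":0.12,"rx":0,"ry":-0.06,"rz":0},{"grip":0,"dx":0,"dy":0,"dz":0,"rx":0,"ry":0,"rz":0}]';python3 -m inch '[{"grip":0,"dx":0,"dy":0,"dz":0.1,"rx":0,"ry":0,"rz":0},{"grip":0,"dx":0,"dy":0,"dz":0,"rx":0,"ry":0,"rz":0}]'
```

```text
time: 11.78
tool_pos: [0.5127, -0.3432, 0.0247]
ee_rot: [3.139, 0.0, -0.134]
wrist_force: [-0.6, -0.4, -0.8]
width: 0.0238
time: 12.02
tool_pos: [0.5133, -0.3437, 0.0241]
ee_rot: [3.138, -0.002, -0.134]
wrist_force: [0.5, -0.7, -0.6]
width: 0.0237
```

```bash
python3 -m inch '[{"grip":0,"dx":0,"dy":0,"dz":0.1,"rx":0,"ry":0,"rz":0},{"grip":0,"dx":0,"dy":0,"dz":0,"rx":0,"ry":0,"rz":0}]';python3 -m inch '[{"grip":0,"dx":0,"dy":0,"dz":0.1,"rx":0,"ry":0,"rz":0}]'
```

```text
time: 12.28
tool_pos: [0.5137, -0.3441, 0.024]
ee_rot: [3.137, -0.003, -0.134]
wrist_force: [-0.3, 0.2, -0.8]
width: 0.0238
time: 12.4
tool_pos: [0.514, -0.3443, 0.0236]
ee_rot: [3.136, -0.004, -0.134]
wrist_force: [-3.8, 3.2, 15.4]
width: 0.0235
```

Contact with the floor (15 N) at the predicted height, so I'll release.

```bash
python3 -m inch '[{"grip":0,"dx":0,"dy":0,"dz":-0.03,"rx":0,"ry":0,"rz":0},{"grip":0.5,"dx":0,"dy":0,"dz":0,"rx":0,"ry":0,"rz":0},{"grip":0.5,"dx":0,"dy":0,"dz":0,"rx":0,"ry":0,"rz":0},{"grip":0.5,"dx":0,"dy":0,"dz":0,"rx":0,"ry":0,"rz":0}]';python3 -m inch '[{"grip":0.5,"dx":0,"dy":0,"dz":-0.5,"rx":0.05,"ry":-0.05,"rz":0},{"grip":0.5,"dx":0,"dy":0,"dz":-1,"rx":0,"ry":0,"rz":0},{"grip":0.5,"dx":0,"dy":0,"dz":-1,"rx":0,"ry":0,"rz":0},{"grip":0.5,"dx":0,"dy":0,"dz":-1,"rx":0,"ry":0,"rz":0},{"grip":0.5,"dx":0,"dy":0,"dz":-1,"rx":0,"ry":0,"rz":0},{"grip":0.5,"dx":0,"dy":0,"dz":0,"rx":0,"ry":0,"rz":0}]'; python3 - <<'E'
from h import *
s=snap("wrist","w7")
E
```

```text
time: 12.9
tool_pos: [0.5138, -0.3441, 0.023]
ee_rot: [3.137, -0.003, -0.134]
wrist_force: [-0.2, -0.0, 0.3]
width: 0.0461
time: 13.65
tool_pos: [0.5146, -0.3447, 0.1426]
ee_rot: [3.14, -0.0, -0.134]
wrist_force: [0.1, -0.4, 0.6]
width: 0.0473
```

View pics/w7.png

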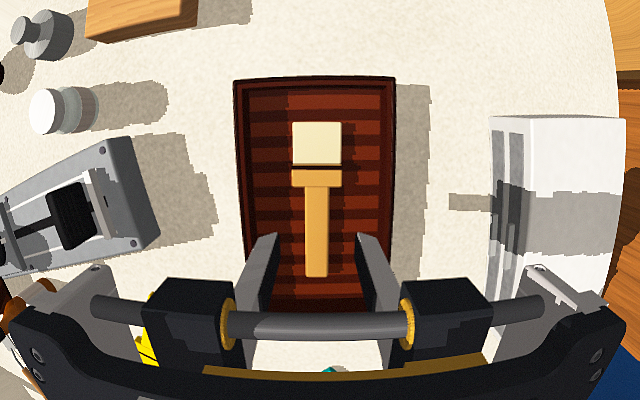

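The brush lies flat in the tray: handle end (316,275), bristles (317,143), all inside the rim. Next I'll close the fingers and go behind the lock.

```bash
python3 -m inch '[{"grip":0,"dx":0,"dy":0,"dz":0,"rx":0,"ry":0,"rz":-1},{"grip":0,"dx":0,"dy":0,"dz":0,"rx":0,"ry":0,"rz":-1},{"grip":0,"dx":0,"dy":0,"dz":0,"rx":0,"ry":0,"rz":-0.7},{"grip":0,"dx":0.3,"dy":-1,"dz":0,"rx":0,"ry":0,"rz":0},{"grip":0,"dx":0.3,"dy":-1,"dz":0,"rx":0,"ry":0,"rz":0},{"grip":0,"dx":0.3,"dy":-1,"dz":0,"rx":0,"ry":0,"rz":0},{"grip":0,"dx":0.3,"dy":-1,"dz":0,"rx":0,"ry":0,"rz":0},{"grip":0,"dx":0.3,"dy":-1,"dz":0,"rx":0,"ry":0,"rz":0},{"grip":0,"dx":0.3,"dy":-1,"dz":0,"rx":0,"ry":0,"rz":0},{"grip":0,"dx":0.3,"dy":-1,"dz":0,"rx":0,"ry":0,"rz":0},{"grip":0,"dx":0,"dy":0,"dz":0,"rx":0,"ry":0,"rz":0}]'; python3 - <<'E'
from h import *
s=snap("wrist","w8")
from bench import robot
o=robot.get_obs()
x=np.load("unit.npy");print(R.from_euler("z",-x[2]).apply(o["tool_pos"]-[x[0],x[1],0]))
E
```

```text
time: 15.08
tool_pos: [0.539, -0.1548, 0.1218]
ee_rot: [-3.12, 0.029, 0.108]
wrist_force: [-0.0, -0.9, -0.1]
width: 0.0004
[-0.01596978 -0.16564454  0.12165982]
```

View pics/w8.png

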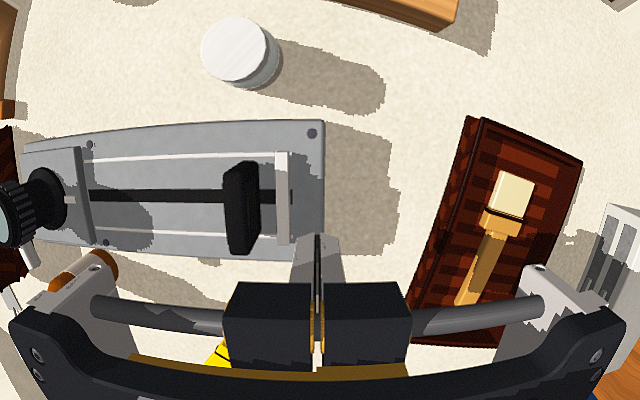

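```bash
python3 -m inch '[{"grip":0,"dx":0,"dy":0,"dz":0,"rx":-0.25,"ry":0.33,"rz":0},{"grip":0,"dx":0.64,"dy":-0.5,"dz":0,"rx":0,"ry":0,"rz":0},{"grip":0,"dx":0,"dy":0,"dz":0.5,"rx":0,"ry":0,"rz":0},{"grip":0,"dx":0,"dy":0,"dz":0.5,"rx":0,"ry":0,"rz":0},{"grip":0,"dx":0,"dy":0,"dz":0,"rx":0,"ry":0,"rz":0}]'; python3 - <<'E'
from h import *
s=snap("wrist","w9")
from bench import robot
o=robot.get_obs()
x=np.load("unit.npy");print(R.from_euler("z",-x[2]).apply(o["tool_pos"]-[x[0],x[1],0]))
E
```

```text
time: 15.75
tool_pos: [0.5527, -0.144, 0.0916]
ee_rot: [3.141, 0.006, 0.103]
wrist_force: [-0.3, -0.8, -1.4]
width: 0.0002
[-0.00056974 -0.15550449  0.09228334]
```

View pics/w9.png

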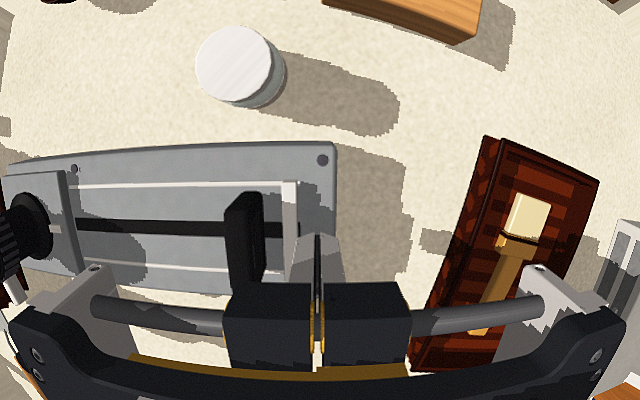

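The closed fingers at (318,240) are behind the lock (240,235) and above the end bar (290,220). I'll drop 5 mm and start pushing.

```bash
python3 -m inch '[{"grip":0,"dx":0,"dy":0,"dz":0.25,"rx":0,"ry":0.07,"rz":0},{"grip":0,"dx":0,"dy":-0.4,"dz":0,"rx":0,"ry":0,"rz":0},{"grip":0,"dx":0,"dy":-0.4,"dz":0,"rx":0,"ry":0,"rz":0},{"grip":0,"dx":0,"dy":-0.4,"dz":0,"rx":0,"ry":0,"rz":0},{"grip":0,"dx":0,"dy":-0.4,"dz":0,"rx":0,"ry":0,"rz":0}]'; python3 - <<'E'
from h import *
s=snap("wrist","w10")
from bench import robot
o=robot.get_obs()
x=np.load("unit.npy");print(R.from_euler("z",-x[2]).apply(o["tool_pos"]-[x[0],x[1],0]))
E
```

```text
time: 16.42
tool_pos: [0.5491, -0.1043, 0.0863]
ee_rot: [3.136, -0.003, 0.102]
wrist_force: [-0.1, -3.1, -2.2]
width: 0.001
[-0.0005137  -0.11395306  0.08627773]
```

View pics/w10.png

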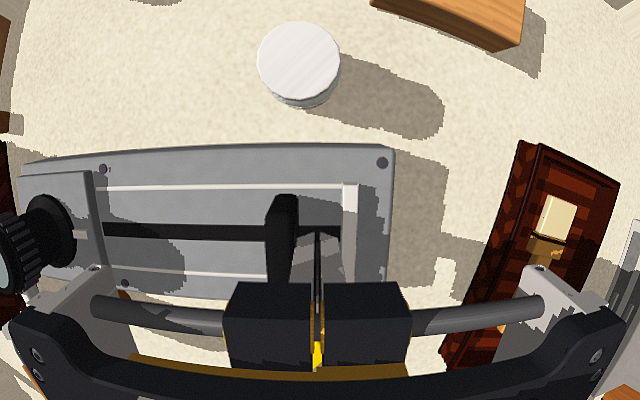

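Contact shows as about 3 N along -y, and the lock is moving. I'll carry on.

```bash
python3 -m inch '[{"grip":0,"dx":0,"dy":-0.6,"dz":0,"rx":0.06,"ry":0,"rz":0},{"grip":0,"dx":0,"dy":-0.6,"dz":0,"rx":0,"ry":0,"rz":0},{"grip":0,"dx":0,"dy":-0.6,"dz":0,"rx":0,"ry":0,"rz":0},{"grip":0,"dx":0,"dy":-0.6,"dz":0,"rx":0,"ry":0,"rz":0},{"grip":0,"dx":0,"dy":-0.6,"dz":0,"rx":0,"ry":0,"rz":0}]'; python3 - <<'E'
from h import *
from bench import robot
o=robot.get_obs()
x=np.load("unit.npy");print(R.from_euler("z",-x[2]).apply(o["tool_pos"]-[x[0],x[1],0]))
E
```

```text
time: 17.1
tool_pos: [0.5411, -0.0251, 0.0863]
ee_rot: [3.14, -0.004, 0.102]
wrist_force: [0.9, -4.1, -2.0]
width: 0.0003
[-0.0003894  -0.03583371  0.08626756]
```

Good, straight along the track with 67 mm left.

```bash
python3 -m inch '[{"grip":0,"dx":0,"dy":-0.6,"dz":0,"rx":0,"ry":0,"rz":0},{"grip":0,"dx":0,"dy":-0.6,"dz":0,"rx":0,"ry":0,"rz":0},{"grip":0,"dx":0,"dy":-0.6,"dz":0,"rx":0,"ry":0,"rz":0},{"grip":0,"dx":0,"dy":-0.3,"dz":0,"rx":0,"ry":0,"rz":0}]'; python3 - <<'E'
from h import *
from bench import robot
o=robot.get_obs()
x=np.load("unit.npy");print(R.from_euler("z",-x[2]).apply(o["tool_pos"]-[x[0],x[1],0]))
s=snap("wrist","w11")
E
```

```text
time: 17.6
tool_pos: [0.5354, 0.0317, 0.0863]
ee_rot: [3.14, -0.005, 0.103]
wrist_force: [0.9, -2.9, -2.5]
width: 0.0004
[-0.00029403  0.02124973  0.08631371]
```

View pics/w11.png

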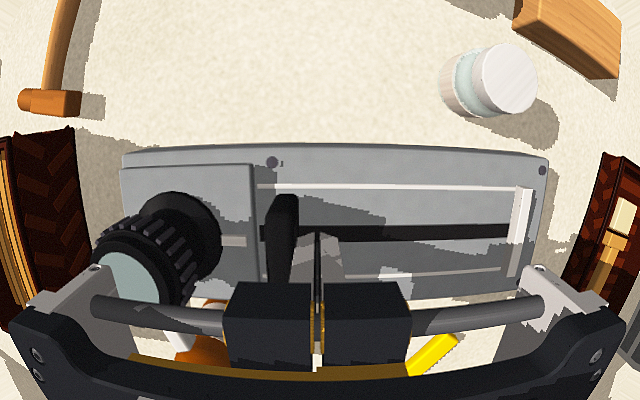

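```bash
python3 -m inch '[{"grip":0,"dx":0,"dy":-0.25,"dz":0,"rx":0,"ry":0,"rz":0},{"grip":0,"dx":0,"dy":-0.2,"dz":0,"rx":0,"ry":0,"rz":0}]';python3 -m inch '[{"grip":0,"dx":0,"dy":-0.2,"dz":0,"rx":0,"ry":0,"rz":0}]';python3 -m inch '[{"grip":0,"dx":0,"dy":-0.2,"dz":0,"rx":0,"ry":0,"rz":0}]'; python3 - <<'E'
from h import *
from bench import robot
o=robot.get_obs()
x=np.load("unit.npy");print(R.from_euler("z",-x[2]).apply(o["tool_pos"]-[x[0],x[1],0]))
s=snap("wrist","w12")
E
```

```text
time: 17.9
tool_pos: [0.534, 0.0436, 0.0864]
ee_rot: [3.14, -0.004, 0.103]
wrist_force: [1.6, -11.6, -1.4]
width: 0.0003
time: 18.02
tool_pos: [0.534, 0.0437, 0.0866]
ee_rot: [3.129, -0.004, 0.102]
wrist_force: [2.8, -19.1, -1.2]
width: 0.0003
time: 18.15
tool_pos: [0.534, 0.0435, 0.0867]
ee_rot: [3.118, -0.004, 0.1]
wrist_force: [1.7, -15.5, -1.8]
width: -0.0
[-0.00043933  0.03313419  0.08671705]
```

A hard stop at unit y = 0.033 (predicted 0.0315), with force up from 3 N to 19 N. I'll back off and check.

```bash
python3 -m inch '[{"grip":0,"dx":0,"dy":-0.25,"dz":0,"rx":0,"ry":0,"rz":0},{"grip":0,"dx":0,"dy":0.3,"dz":0,"rx":0.25,"ry":0,"rz":0},{"grip":0,"dx":0,"dy":0.4,"dz":0,"rx":0,"ry":0,"rz":0},{"grip":0,"dx":0,"dy":0.2,"dz":-0.6,"rx":0,"ry":0,"rz":0},{"grip":0,"dx":0,"dy":0,"dz":-1,"rx":0,"ry":0,"rz":0},{"grip":0,"dx":0,"dy":0,"dz":-1,"rx":0,"ry":0,"rz":0},{"grip":0,"dx":-0.5,"dy":0,"dz":-1,"rx":0,"ry":0,"rz":0},{"grip":0,"dx":-1,"dy":0,"dz":-0.5,"rx":0,"ry":0,"rz":0},{"grip":0,"dx":-0.5,"dy":-0.5,"dz":0,"rx":0,"ry":0,"rz":0},{"grip":0,"dx":0,"dy":0,"dz":0,"rx":0,"ry":0,"rz":0}]'; python3 - <<'E'
from h import *
from bench import robot
o=robot.get_obs()
x=np.load("unit.npy");print(R.from_euler("z",-x[2]).apply(o["tool_pos"]-[x[0],x[1],0]))
s=snap("wrist","w13")
import pickle;pickle.dump(s,open("w13.pkl","wb"))
E
```

```text
time: 19.45
tool_pos: [0.4839, 0.0335, 0.1996]
ee_rot: [3.138, -0.009, 0.099]
wrist_force: [0.9, 0.5, -0.4]
width: 0.0004
[-0.05130412  0.02821408  0.19956266]
```

View pics/w13.png

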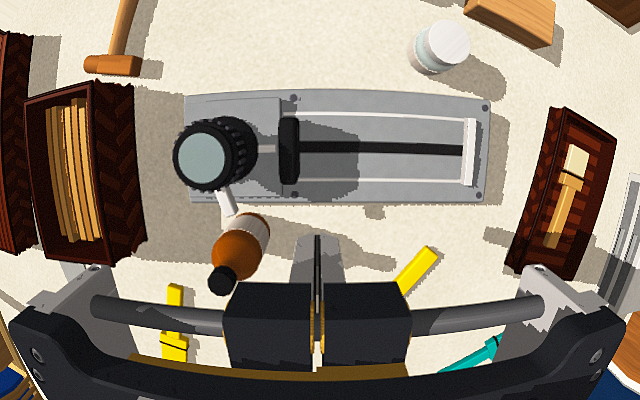

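The lock (289,150) now sits against the pedestal edge at column ~281, with the track empty behind it. The tab is at (226,203), near the bottle. Next: measure the tab and bottle.

```bash
python3 - <<'E'
import cv2
b=cv2.imread("pics/w13.png")[80:300,150:330]
b=cv2.resize(b,None,fx=2.7,fy=2.7,interpolation=cv2.INTER_CUBIC)
cv2.imwrite("pics/w13c.png",b)
E
```

```text
(no output)
```

View pics/w13c.png

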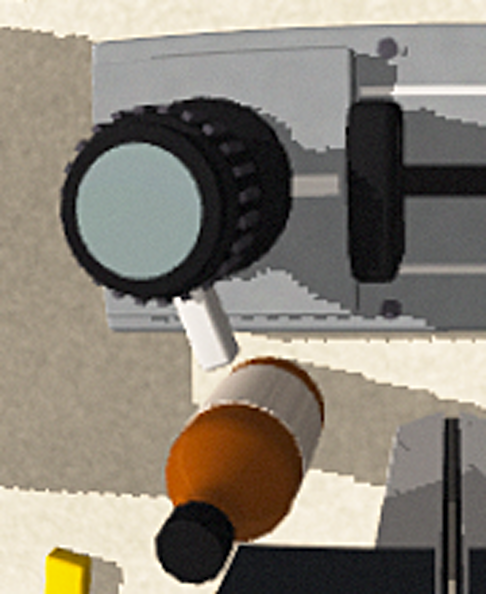

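```bash
python3 - <<'E'
from h import *
import pickle
W=pickle.load(open("w13.pkl","rb"));x=np.load("unit.npy")
inv=lambda p: R.from_euler("z",-x[2]).apply(np.array(p)-[x[0],x[1],0])
c=lambda a,b:(150+a/2.7,80+b/2.7)
for nm,p,z in [("tabend top L",(208,368),.122),("tabend top R",(237,352),.122),("root L",(178,300),.122),("root R",(213,290),.122),("barreltop",(139,210),.134),("ped edge R",(353,48),.062),("lock top TL",(350,105),.099),("lock top BL",(357,275),.099),("cap",(190,540),.14),("botL",(265,360),.0)]:
    print(nm,inv(at_z(W,c(*p),z)).round(4))
E
```

```text
tabend top L [-0.0515  0.1045  0.122 ]
tabend top R [-0.0462  0.0946  0.122 ]
root L [-0.0294  0.1126  0.122 ]
root R [-0.0264  0.1009  0.122 ]
barreltop [0.0004 0.1189 0.134 ]
ped edge R [0.0496 0.0628 0.062 ]
lock top TL [0.0285 0.0598 0.099 ]
lock top BL [-0.0268  0.0586  0.099 ]
cap [-0.1034  0.1112  0.14  ]
botL [-0.0862  0.1141  0.    ]
```

Checks agree: the lock's front face measures y = 0.059–0.060 (home is 0.060), and the barrel top and pedestal edge are within 1 mm of where they should be. The tab is at about 20.7°. Moving above the tab's trailing side.

```bash
python3 -m inch '[{"grip":0,"dx":0,"dy":-1,"dz":0,"rx":0,"ry":-0.1,"rz":0},{"grip":0,"dx":0,"dy":-1,"dz":0,"rx":0,"ry":0,"rz":0},{"grip":0,"dx":0,"dy":-1,"dz":0,"rx":0,"ry":0,"rz":0},{"grip":0,"dx":0,"dy":-0.8,"dz":0,"rx":0,"ry":0,"rz":0},{"grip":0,"dx":0,"dy":0,"dz":0,"rx":0,"ry":0,"rz":-1},{"grip":0,"dx":0,"dy":0,"dz":0,"rx":0,"ry":0,"rz":-1},{"grip":0,"dx":0,"dy":0,"dz":0,"rx":0,"ry":0,"rz":-1},{"grip":0,"dx":0,"dy":0,"dz":0,"rx":0,"ry":0,"rz":-1},{"grip":0,"dx":0,"dy":0,"dz":0,"rx":0,"ry":0,"rz":0}]'; python3 - <<'E'
from h import *
from bench import robot
o=robot.get_obs()
x=np.load("unit.npy");print(R.from_euler("z",-x[2]).apply(o["tool_pos"]-[x[0],x[1],0]))
E
```

```text
time: 20.62
tool_pos: [0.4764, 0.133, 0.1896]
ee_rot: [-3.139, 0.014, 0.461]
wrist_force: [0.3, -0.8, -0.9]
width: 0.0004
[-0.04869714  0.12795938  0.18962919]
```

```bash
python3 -m inch '[{"grip":0,"dx":0,"dy":0,"dz":0,"rx":0,"ry":0.16,"rz":0},{"grip":0,"dx":0,"dy":0,"dz":0.8,"rx":0,"ry":0,"rz":0},{"grip":0,"dx":0,"dy":0,"dz":0.5,"rx":0,"ry":0,"rz":0},{"grip":0,"dx":0,"dy":0,"dz":0.3,"rx":0,"ry":0,"rz":0},{"grip":0,"dx":0,"dy":0,"dz":0,"rx":0,"ry":0,"rz":0}]'; python3 - <<'E'
from h import *
from bench import robot
o=robot.get_obs()
x=np.load("unit.npy");print(R.from_euler("z",-x[2]).apply(o["tool_pos"]-[x[0],x[1],0]))
s=snap("wrist","w14")
E
```

```text
time: 21.25
tool_pos: [0.4768, 0.1332, 0.1476]
ee_rot: [-3.139, -0.001, 0.457]
wrist_force: [0.8, 0.3, -0.5]
width: 0.0004
[-0.04819753  0.12819632  0.14761498]
```

View pics/w14.png

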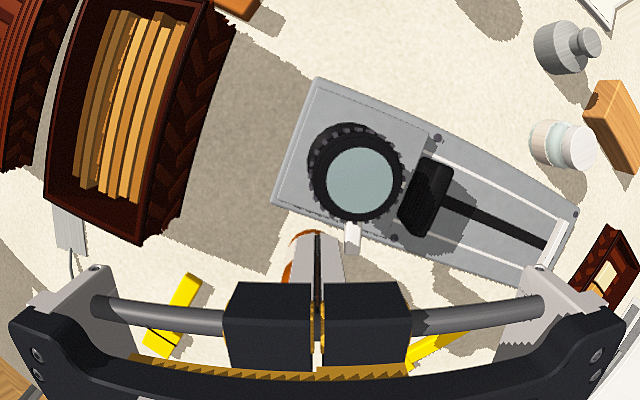

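The finger (right edge ~343) is left of the tab (352,237), with a computed gap of about 8 mm, and the bottle is clear below and left. Lowering to tab height.

```bash
python3 -m inch '[{"grip":0,"dx":0,"dy":-0.05,"dz":0.5,"rx":0,"ry":0,"rz":0},{"grip":0,"dx":0,"dy":0,"dz":0.4,"rx":0,"ry":0,"rz":0},{"grip":0,"dx":0,"dy":0,"dz":0,"rx":0,"ry":0,"rz":0}]'; python3 - <<'E'
from h import *
from bench import robot
o=robot.get_obs()
x=np.load("unit.npy");print(R.from_euler("z",-x[2]).apply(o["tool_pos"]-[x[0],x[1],0]))
s=snap("wrist","w15")
E
```

```text
time: 21.68
tool_pos: [0.4771, 0.1347, 0.125]
ee_rot: [-3.14, -0.004, 0.457]
wrist_force: [-0.6, 0.7, -0.5]
width: 0.0002
[-0.0478062   0.12960913  0.12495098]
```

View pics/w15.png

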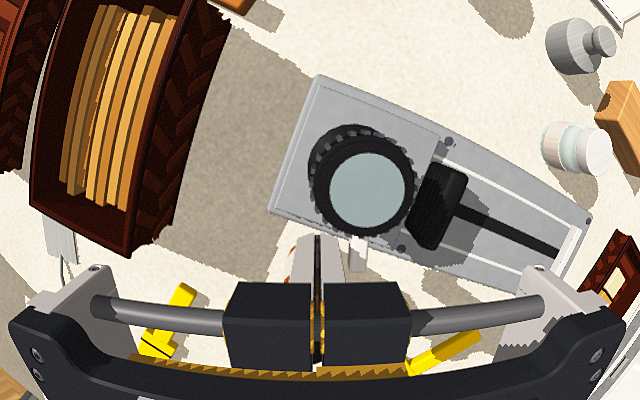

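```bash
python3 -m inch '[{"grip":0,"dx":0,"dy":0.3,"dz":0.06,"rx":0,"ry":0,"rz":0},{"grip":0,"dx":-0.06,"dy":0.16,"dz":0,"rx":0,"ry":0,"rz":-1},{"grip":0,"dx":-0.06,"dy":0.16,"dz":0,"rx":0,"ry":0,"rz":-1},{"grip":0,"dx":-0.06,"dy":0.16,"dz":0,"rx":0,"ry":0,"rz":-1}]'; cat > st.py <<'E'
from h import *
from bench import robot
o=robot.get_obs()
x=np.load("unit.npy");p=R.from_euler("z",-x[2]).apply(o["tool_pos"]-[x[0],x[1],0]);yaw=o["ee_rot"][2]-x[2]
r=p-[0,.118,0];q=R.from_euler("z",-yaw).apply(r)
print("unit",p.round(4),"yaw deg",np.degrees(yaw).round(1),"axis in tool x,y",(-q[0]).round(4),q[1].round(4),"rot",o["ee_rot"].round(3),o["joint_positions"].round(2))
E
python3 - <<'E'
import st
from h import *
s=snap("wrist","w16")
E
```

```text
time: 22.22
tool_pos: [0.4825, 0.1169, 0.1242]
ee_rot: [-3.135, -0.007, 0.728]
wrist_force: [-1.6, 2.7, -0.4]
width: 0.0002
unit [-0.0443  0.1114  0.1242] yaw deg 35.9 axis in tool x,y 0.0397 0.0206 rot [-3.135 -0.007  0.728] [0.12 0.   1.65 0.01 1.49 0.96]
```

View pics/w16.png

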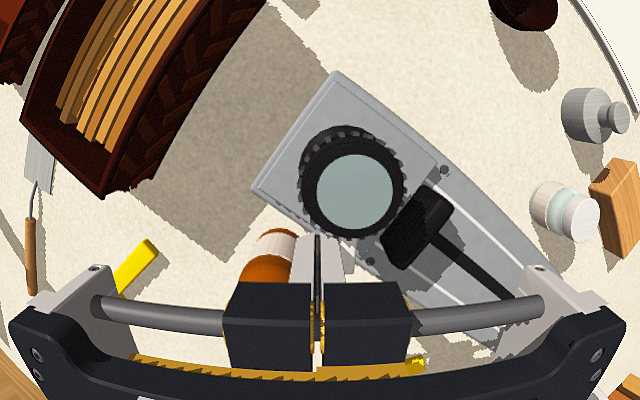

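In contact at 3 N, and the tab (350,255) is moving with the finger. I'll keep going round the arc.

```bash
python3 -m inch '[{"grip":0,"dx":-0.07,"dy":0.16,"dz":0,"rx":0,"ry":0,"rz":-1},{"grip":0,"dx":-0.07,"dy":0.16,"dz":0,"rx":0,"ry":0,"rz":-1},{"grip":0,"dx":-0.07,"dy":0.16,"dz":0,"rx":0,"ry":0,"rz":-1},{"grip":0,"dx":-0.07,"dy":0.16,"dz":0,"rx":0,"ry":0,"rz":-1},{"grip":0,"dx":-0.07,"dy":0.16,"dz":0,"rx":0,"ry":0,"rz":-1}]'
python3 - <<'E'
import st
from h import *
s=snap("wrist","w17")
E
```

```text
time: 22.9
tool_pos: [0.4914, 0.0997, 0.1243]
ee_rot: [-3.131, -0.015, 1.174]
wrist_force: [-2.4, 3.5, 1.3]
width: 0.0002
unit [-0.0371  0.0933  0.1243] yaw deg 61.4 axis in tool x,y 0.0394 0.0208 rot [-3.131 -0.015  1.174] [0.08 0.02 1.63 0.02 1.49 0.47]
```

View pics/w17.png

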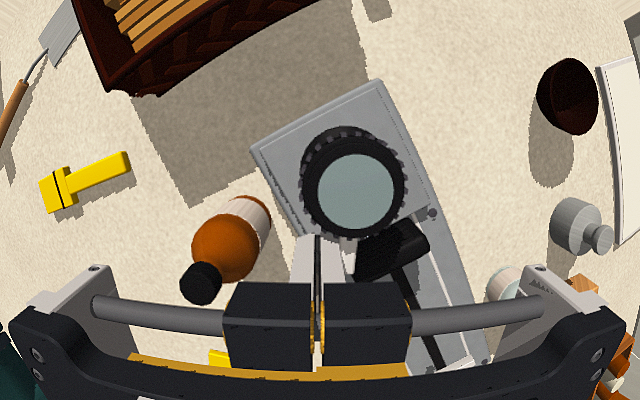

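```bash
python3 -m inch '[{"grip":0,"dx":-0.07,"dy":0.16,"dz":0,"rx":-0.1,"ry":-0.15,"rz":-1},{"grip":0,"dx":-0.07,"dy":0.16,"dz":0,"rx":0,"ry":0,"rz":-1},{"grip":0,"dx":-0.07,"dy":0.16,"dz":0,"rx":0,"ry":0,"rz":-1},{"grip":0,"dx":-0.07,"dy":0.16,"dz":0,"rx":0,"ry":0,"rz":-1}]'
python3 - <<'E'
import st
E
python3 -m inch '[{"grip":0,"dx":-0.05,"dy":0.12,"dz":0,"rx":0,"ry":0,"rz":-0.7}]'
python3 - <<'E'
import st
from h import *
s=snap("wrist","w18")
E
```

```text
time: 23.45
tool_pos: [0.5034, 0.0896, 0.1241]
ee_rot: [-3.136, -0.005, 1.527]
wrist_force: [-2.2, 3.1, 1.5]
width: 0.0004
unit [-0.0262  0.0821  0.1241] yaw deg 81.7 axis in tool x,y 0.0393 0.0208 rot [-3.136 -0.005  1.527] [0.06 0.04 1.61 0.01 1.5  0.1 ]
time: 23.58
tool_pos: [0.5058, 0.0883, 0.1241]
ee_rot: [-3.135, -0.006, 1.588]
wrist_force: [-3.6, 1.0, 1.8]
width: 0.0004
unit [-0.0239  0.0805  0.1241] yaw deg 85.2 axis in tool x,y 0.0393 0.0207 rot [-3.135 -0.006  1.588] [0.06 0.05 1.6  0.01 1.5  0.04]
```

View pics/w18.png

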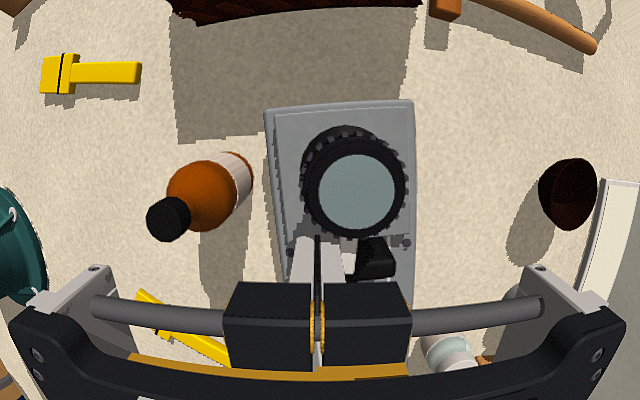

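```bash
python3 -m inch '[{"grip":0,"dx":-0.05,"dy":0.12,"dz":0,"rx":0,"ry":0,"rz":-0.6}]';python3 -m inch '[{"grip":0,"dx":-0.04,"dy":0.12,"dz":0,"rx":0,"ry":0,"rz":-0.4}]';python3 -m inch '[{"grip":0,"dx":0,"dy":0.12,"dz":0,"rx":0,"ry":0,"rz":0}]'
python3 - <<'E'
import st
E
```

```text
time: 23.75
tool_pos: [0.5086, 0.0871, 0.1241]
ee_rot: [-3.134, -0.007, 1.641]
wrist_force: [-2.1, 2.2, 0.9]
width: 0.0007
time: 23.88
tool_pos: [0.5113, 0.0864, 0.124]
ee_rot: [-3.133, -0.007, 1.675]
wrist_force: [-2.0, 1.9, 1.1]
width: 0.0007
time: 24.0
tool_pos: [0.5125, 0.0864, 0.1239]
ee_rot: [-3.128, -0.007, 1.673]
wrist_force: [-10.0, -0.3, 5.0]
width: 0.0003
unit [-0.0175  0.078   0.1239] yaw deg 90.0 axis in tool x,y 0.04 0.0175 rot [-3.128 -0.007  1.673] [ 0.05  0.07  1.58  0.01  1.51 -0.05]
```

```bash
python3 -m inch '[{"grip":0,"dx":0,"dy":0.15,"dz":0,"rx":-0.1,"ry":0,"rz":0}]';python3 -m inch '[{"grip":0,"dx":0,"dy":0.2,"dz":0,"rx":-0.1,"ry":0,"rz":0}]'
python3 - <<'E'
import st
E
```

```text
time: 24.12
tool_pos: [0.5126, 0.0864, 0.1238]
ee_rot: [-3.127, -0.007, 1.672]
wrist_force: [-15.0, -0.5, 8.2]
width: 0.0006
time: 24.25
tool_pos: [0.5126, 0.0865, 0.1238]
ee_rot: [-3.123, -0.007, 1.67]
wrist_force: [-17.0, -0.7, 11.5]
width: 0.0007
unit [-0.0173  0.078   0.1238] yaw deg 89.9 axis in tool x,y 0.04 0.0172 rot [-3.123 -0.007  1.67 ] [ 0.05  0.07  1.58  0.01  1.51 -0.05]
```

The collar is firmly on its stop: 17 N and no further motion, finger 17 mm off the centreline as expected. I'll back off, lift and check.

```bash
python3 -m inch '[{"grip":0,"dx":0,"dy":-0.3,"dz":0,"rx":-0.1,"ry":0,"rz":0},{"grip":0,"dx":0,"dy":-0.2,"dz":0,"rx":0,"ry":0,"rz":0},{"grip":0,"dx":0,"dy":0,"dz":-0.6,"rx":0,"ry":0,"rz":0},{"grip":0,"dx":0,"dy":0,"dz":-1,"rx":0,"ry":0,"rz":0},{"grip":0,"dx":0,"dy":0,"dz":-1,"rx":0,"ry":0,"rz":0},{"grip":0,"dx":-1,"dy":0,"dz":-1,"rx":0,"ry":0,"rz":0},{"grip":0,"dx":-1,"dy":0,"dz":0,"rx":0,"ry":0,"rz":0},{"grip":0,"dx":-1,"dy":0,"dz":0,"rx":0,"ry":0,"rz":0},{"grip":0,"dx":-1,"dy":0,"dz":0,"rx":0,"ry":0,"rz":0},{"grip":0,"dx":0,"dy":0,"dz":0,"rx":0,"ry":0,"rz":0}]'
python3 - <<'E'
import st,pickle
from h import *
s=snap("wrist","w19");pickle.dump(s,open("w19.pkl","wb"))
s=snap("scene","s19")
E
```

```text
time: 25.5
tool_pos: [0.5178, -0.0195, 0.2277]
ee_rot: [3.126, 0.001, 1.665]
wrist_force: [-0.6, 0.4, -0.4]
width: 0.0005
unit [-0.023  -0.0279  0.2277] yaw deg 89.5 axis in tool x,y 0.1461 0.0218 rot [3.126e+00 1.000e-03 1.665e+00] [-0.15  0.    1.44  0.    1.68 -0.24]
```

View pics/w19.png

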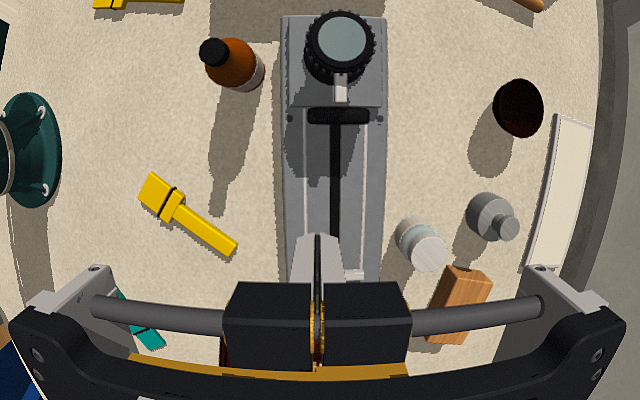

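View pics/s19.png

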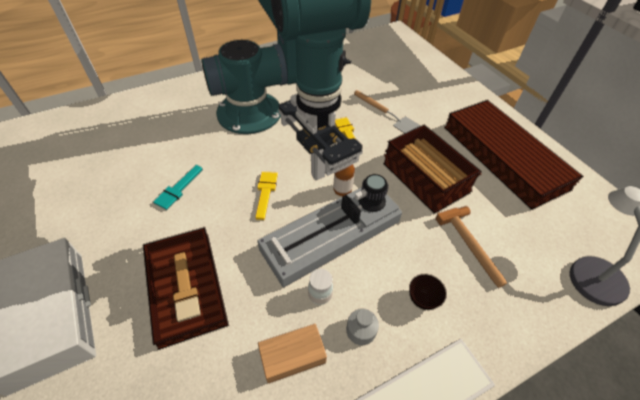

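```bash
python3 - <<'E'
import cv2
b=cv2.imread("pics/w19.png")[0:150,265:410]
cv2.imwrite("pics/w19c.png",cv2.resize(b,None,fx=4,fy=4,interpolation=cv2.INTER_CUBIC))
E
```

```text
(no output)
```

View pics/w19c.png

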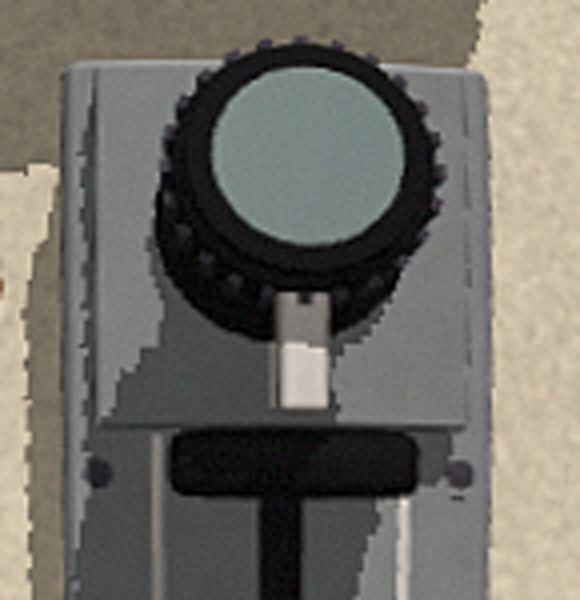

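```bash
python3 - <<'E'
from h import *
import pickle
W=pickle.load(open("w19.pkl","rb"));x=np.load("unit.npy")
inv=lambda p: R.from_euler("z",-x[2]).apply(np.array(p)-[x[0],x[1],0])
c=lambda a,b:(265+a/4,b/4)
for nm,p,z in [("tab end L",(281,370),.122),("tab end R",(328,370),.122),("root L",(276,295),.122),("root R",(330,295),.122),("barrel",(308,157),.134),("lock back",(293,490),.099),("lock front?",(293,432),.099)]: print(nm,inv(at_z(W,c(*p),z)).round(4))
E
```

```text
tab end L [-0.0043  0.0734  0.122 ]
tab end R [0.006  0.0735 0.122 ]
root L [-0.0052  0.0901  0.122 ]
root R [0.0065 0.0903 0.122 ]
barrel [0.0008 0.1187 0.134 ]
lock back [0.0002 0.0467 0.099 ]
lock front? [0.0002 0.0605 0.099 ]
```

The final view shows the tab pointing along -y within about 1°: root centre x = +0.6 mm, end centre x = +0.9 mm. The lock's front face is at y ≈ 0.060. The brush is flat in the tray at (184,285) in the scene view, and the bystanders are where they were. Handing in.

```bash
python3 -c "
from bench import robot
print(robot.close_job(), robot.get_obs()['time'])"
```

```text
the job is handed in; nothing more can be done
the job is handed in; nothing more can be done
```

The inspection unit is ready and the job is handed in at about 25.6 s of the 69 s allowed. No check failed; the hand-in reports no verdict.

- **Brush:** I gripped the bamboo brush at mid-handle and lowered it until it touched the tray floor at the predicted height (15 N), then released it. The pictures show it flat, well inside the rim.
- **Lock:** I pushed it with closed fingers at 3–4 N until it hit the stop, where the force rose to 19 N. Its front face measures y = 59–60 mm, and home is 60 mm.
- **Collar:** Only after that, I pushed the tab counter-clockwise to its stop, about 17 N with no further motion. The tab points over the track at the lock, within about 1° of the unit's -y.
- **Bystanders:** In the last scene picture everything else stands where it was. The bottle is partly hidden behind the gripper there, but the last wrist picture shows it standing. The arm ended clear of everything.

The largest wrist force I read was about 20 N. The tab started about 20° past the unit's -x, so I pushed from that measured angle.

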